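# Chock the sample bottle and fold the gate down

### The arm

A 7-joint arm with a two-finger parallel gripper is mounted at the origin on the work surface. World frame = base frame: x ahead of the robot, y to its left, z up, the work surface at z = 0. Lengths are in mm, angles in degrees, forces in N, time in s.
With the tool pointing down it reaches from about 425 to 1025 mm from the base axis. Payload 9.4 kg.
Tool frame: the origin (TCP) lies at the very end of the fingers, on their centre line; the grasp point (between the pads) lies 19 mm behind it (ctrl.grip_point_offset is the distance from the TCP to the grasp point, in mm); z points along the fingers, y is the line along which they close (so a half turn about z gives the same grasp; the last joint's range is limited). The gripper opens to 85 mm and grips with 20 to 120 N. Pads are 22 mm wide; open, the fingers measure 114 mm over their backs; the gripper's body (76 mm by 85 mm) begins 54 mm behind the grasp point. The pads swing forward as they close: fully open they stand 13 mm farther back than shut.
Start: joints at [66.194, 34.337, -0.143, 91.639, 0.103, 54.024, -4.572], TCP at [240.948, -683.789, 231.275] pointing down, gripper open.
Joint ranges: [-147.43, 147.43], [-19.82, 112.94], [-74.19, 73.91], [6.32, 146.72], [-59.91, 239.91], [6.04, 106.73], [-150.56, 150.56]. Speed limits (degrees/s): [127.2, 127.2, 172.46, 172.46, 180, 180, 180].

### API

Orientations are given as a 3x3 rotation matrix whose columns are the frame's x, y, z axes.
In Python, from rig import ctrl, telemetry, read_camera gives the robot as it stands. Calls block until the motion is done:
- ctrl.goto(position, orientation): joint-space move of the TCP to a pose.
- ctrl.servo_line(position, rotation=None, velocity=150): straight line of the TCP; rotation=None keeps the orientation; velocity is the mean speed in mm/s.
- ctrl.move_joints(angles): joint-space move.
- ctrl.open_jaws() and ctrl.close(squeeze=None): open the fingers fully, or close them until they stop; squeeze is the grip in N (None keeps the last).
- ctrl.wait(seconds).
- ctrl.inverse_kinematics(position, orientation): joint angles nearest the present ones, or None.
- telemetry.read_state(): the state.
- read_camera(name): name is "side" or "top" or "wrist"; returns a dict with "frame" (480x640x3 uint8, red, green, blue), "depth" (480x640 float32, mm along the optical axis (not along the pixel's ray), 0 where there is no reading), "fx", "fy", "cx", "cy" (pixels), "world_from_camera" (4x4, takes a point from camera to world coordinates). Camera axes: x right, y up, looking along -z (the intrinsics and any distortion apply to the point x, -y, -z); pixel columns grow to the right and rows downward; lengths in mm; the calibration is good to about 2 mm. The wrist camera is an equidistant fisheye: a pixel r from the principal point sees the ray r / f radians off the axis. A picture is of the moment at which its call begins.
A pose or a line that the arm cannot do raises ctrl.PlanningError and nothing moves.
- ctrl.hand_in(): hands the job in; it is judged then, once.
The state is a dict: "time": time; "joint_pos": joint angles; "qd": joint speeds; "effort": joint torques, N m; "ee_pos": TCP position; "eef_rot": TCP orientation; "wrist_force": force on the tool from outside, world axes, zero at the start; "wrist_torque": the same for the moment, N m; "gripper_width": finger opening in mm; "grasp_force": force on a finger pad.
Only numpy, scipy, OpenCV 4.12 (cv2) and the standard library are available. Lean on these libraries where they do the work, as an engineer would, in place of code of your own. Each camera call takes 0.05 s, during which the arm holds its last target. There are 200 camera calls.

### The job

The sample bottle lying on the sloping rest is held only by the two arms of the swing gate. Push the rubber wedge chock, thin edge first, between the gate arms and snugly against the middle of the bottle's low side, standing flat on the rest, and let go of it; then fold the gate well down by its crank handle (at least about 60 degrees), so that the chock alone keeps the bottle from rolling. Do this gently: the bottle must stay within about a centimetre of where it lies now, and leave the square rubber block, the carton, the beaker and the jar where they are.

Things in the scene. Friction and masses are not known exactly. Their poses are not given: they have to be found in the camera images.
- rest: Fixed grey bottle rest; its flat deck, 150 mm wide (y), slopes down towards its own +x by 0.105 rad (6 deg). Origin: on the bench, straight below the line where the bottle first touches the deck (deck top there 35 mm up); z up. Along the slope the deck runs from 85 mm uphill (14 mm high lip) to 125 mm downhill of that line (open end).
- bottle: Closed white plastic bottle lying across the slope, about 0.45 kg, 80 mm in diameter, 225 mm long over the cap. Origin on its axis near mid-length; y along the axis to the cap, x and z turn as it rolls. At the start it leans downhill against the gate's two arms, axis 40 mm off the deck, top 115 mm above the bench; it rolls freely.
- chock: Loose black rubber wedge, 0.18 kg, 80 long (x), 50 wide (y), 30 mm high. Origin: centre of underside. Its +x end is a 45 deg ramp down to a thin edge; rear square. On top a grip rib 16 wide (y), 40 long (35 mm behind to 5 mm ahead of origin), its top 62 mm up. Pushed home, the thin edge is under the bottle's overhang, 16 mm downhill of the bottle's line of contact.
- chock_nose (a point): Middle of the chock's thin edge, at its underside, 40 mm ahead (chock +x) of the chock's origin. The ramp reaches full height 28 mm behind it.
- block: Loose square rubber block with the same size and the same grip rib as the chock, but no ramp (80 x 50 x 30 mm, both ends square). Not to be used. Origin: centre of the underside.
- gate (a joint): Swing gate angle (rad): 0 = arms square to the deck, holding the bottle; grows as they fold downhill (rest +x), stop 1.4. Stiff: stays where left, about 4 N at the handle moves it. Hinge axis along the rest's y in the deck's top face, 44 mm down the slope from the bottle's first line of contact. Two steel arms, 8 mm thick, at rest y = +83 mm (65 mm long) and -83 mm (80 mm long, with the handle).
- gate_handle (a point): Point to work the gate by: on the axis of its round black handle bar, 14 mm thick, that stands out sideways from the end of the -y arm, parallel to the hinge and 80 mm from it, from 88 to 168 mm off the rest's middle (rest -y side). This point is 140 mm off the middle, beyond the bottle's end; it turns with the gate.
- carton: Bystander: white and blue kit carton, 70 x 120 x 60 mm high. Origin: centre of the underside.
- beaker: Bystander: glass beaker, 68 mm across, 85 mm high. Origin: centre of the underside.
- jar: Bystander: white capped jar, 54 mm across, 85 mm high. Origin: centre of the underside.
Things that resemble listed ones, but are neither listed nor needed, are in the scene too. Leave any orange or pink look-alike of the chock alone.

How it is judged (in metres and radians):
On the way, in this order (a step that is already met when the one before it is completed fails the run):
1. the chock stands flat on the rest against or almost against the bottle's low side, between the gate arms, let go, while the gate is still shut (x of chock_nose in the frame of rest between 0.004 and 0.027 m and y of chock_nose in the frame of rest between -0.035 and 0.035 m and angle between the x axis of chock and the x axis of rest, either way round below 0.3 rad and angle between chock's own z axis and vertical below 0.25 rad and contact force between the fingers and chock below 0.05 N and value of joint gate below 0.15 rad), for 0.2 s.
2. the gate is folded down (value of joint gate above 1 rad), for 0.2 s.
At the end, for the whole second after the job is handed in: Gate past 1.0 rad; chock let go, flat on the rest (0.25 rad), ramp uphill (0.30 rad), thin edge at rest x 4 to 27 mm, y within 35 mm, touching the bottle; bottle still, within 16 mm of its start, square to the slope within 0.10 rad (x of chock_nose in the frame of rest between 0.004 and 0.027 m and y of chock_nose in the frame of rest between -0.035 and 0.035 m and angle between the x axis of chock and the x axis of rest, either way round below 0.3 rad and angle between chock's own z axis and vertical below 0.25 rad and contact force between the fingers and chock below 0.05 N and value of joint gate above 1 rad and contact force between chock and bottle above 0.05 N and distance of bottle from where it was at the start of the episode below 0.016 m and angle between the y axis of bottle and the y axis of rest, either way round below 0.1 rad and linear speed of each of bottle, chock below 0.01 m/s).
It fails at once if the bottle is shoved or rolls more than 35 mm from its start (distance of bottle from where it was at the start of the episode above 0.035 m).
It fails at once if the square rubber block is moved by more than 30 mm (distance of block from where it was at the start of the episode above 0.03 m).
It fails at once if the kit carton is moved by more than 30 mm (distance of carton from where it was at the start of the episode above 0.03 m).
It fails at once if the beaker is moved by more than 30 mm (distance of beaker from where it was at the start of the episode above 0.03 m).
It fails at once if the reagent jar is moved by more than 30 mm (distance of jar from where it was at the start of the episode above 0.03 m).
It also fails if it takes over 54 s, if anything falls off the work surface, if the arm or the gripper's body presses on something with over 40 N, if the wrist force passes 120 N, or if a joint passes its speed limit or range.

## Working session

There is one attempt and no reset: what is moved stays moved. The work goes in short steps, each a Python script; the robot and the scene stay as the last script left them, time stands still between calls to the robot, and variables do not carry over. Pictures are saved under pics/ and viewed, at most 10 in all, crops included, and the job is handed in when it is done.

```bash
mkdir -p pics; ls
cat > h.py <<'E'
import numpy as np, cv2
from rig import ctrl, telemetry, read_camera
def cloud(c):
    d=c["depth"].astype(float); v,u=np.mgrid[0:480,0:640]
    x=(u-c["cx"])/c["fx"]*d; y=-(v-c["cy"])/c["fy"]*d
    P=np.stack([x,y,-d,np.ones_like(d)],-1)@np.array(c["world_from_camera"]).T
    P[d==0]=np.nan
    return P[...,:3]
def save(n,im): cv2.imwrite(f"pics/{n}.png",cv2.cvtColor(im,cv2.COLOR_RGB2BGR))
E
python3 - <<'E'
from h import *
for n in("top","side"):
    c=read_camera(n); save(n+"0",c["frame"]); np.savez(f"{n}0.npz",P=cloud(c),f=c["frame"],T=c["world_from_camera"],k=[c["fx"],c["fy"],c["cx"],c["cy"]])
    print(n,np.round(c["world_from_camera"],3).tolist(),c["fx"],c["cx"],c["cy"])
E
```

```text
pics
top [[0.003, 0.989, -0.146, 314.293], [-1.0, -0.0, -0.02, -29.416], [-0.02, 0.146, 0.989, 1342.207], [0.0, 0.0, 0.0, 1.0]] 504.8465994550673 322.9641895608117 227.44090003940354
side [[-0.68, 0.548, -0.487, -127.966], [-0.733, -0.499, 0.462, 600.591], [0.01, 0.671, 0.741, 1097.887], [0.0, 0.0, 0.0, 1.0]] 521.4713538669432 321.9753795107984 247.72307960665412
```

View pics/top0.png

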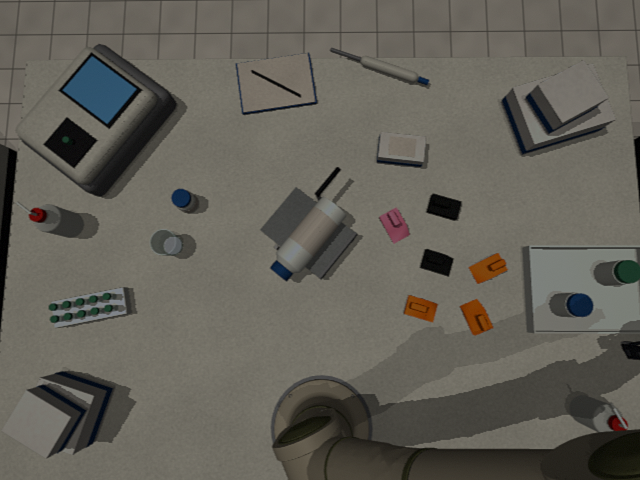

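View pics/side0.png

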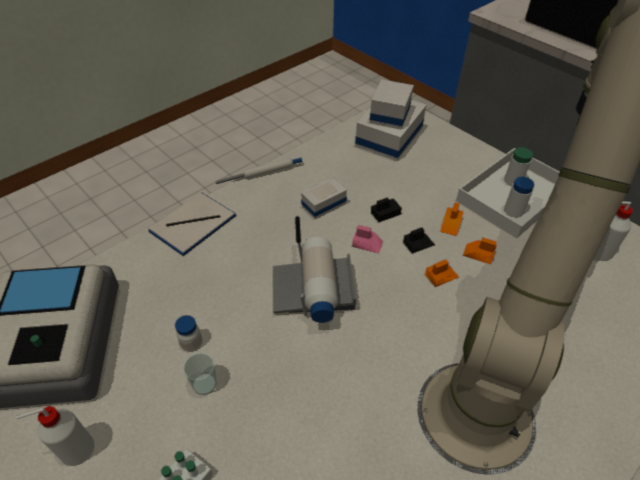

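The top view shows two black candidates for the chock, at (444,207) and (437,262). The orange ones at (490,268), (421,308) and (477,317) and the pink one at (395,224) are decoys, and a black thing sits at the right edge at (632,350). The rest is at (310,235), with the handle at (328,182) and the cap at (282,270), so downhill should be towards the upper left. I'll take a close crop and the numbers next.

```bash
cat > m.py <<'E'
from h import *
t=np.load("top0.npz"); s=np.load("side0.npz")
g=lambda im,x0,y0,w,h:cv2.convertScaleAbs(cv2.resize(im[y0:y0+h,x0:x0+w],(400,300),interpolation=cv2.INTER_CUBIC),alpha=2.2)
A=np.vstack([np.hstack([g(t["f"],410,180,80,60),g(t["f"],400,232,80,60)]),np.hstack([g(s["f"],365,190,80,60),g(t["f"],240,160,160,120)])])
save("crop1",A)
for n,d in(("top",t),("side",s)):
    P=d["P"]; f=d["f"].astype(int)
    m=(f.max(-1)<45)&(P[...,2]>12)&(P[...,2]<75)
    k,l,st,c=cv2.connectedComponentsWithStats(m.astype(np.uint8))
    for i in range(1,k):
        if st[i,4]>40:
            q=P[l==i]
            if not(250<np.median(q[:,0])<800):continue
            top=q[q[:,2]>52]; 
            r=cv2.minAreaRect(q[:,:2].astype(np.float32))
            print(n,c[i].round(),st[i,4],np.median(q,0).round(1),q[:,2].max().round(1),r, top.mean(0).round(1) if len(top) else'',len(top))
P=t["P"]
for u,v in((270,225),(285,200),(300,195),(340,255),(330,265),(310,240),(325,215),(328,182),(337,170),(320,193),(400,300),(200,300)): print((u,v),P[v,u].round(1))
E
python3 m.py
```

```text
top [135. 147.] 1335 [720.2 498.9  50. ] 75.0 ((726.9591674804688, 498.6521301269531), (28.5311279296875, 335.85028076171875), 56.341705322265625) [721.6 499.   64.8] 624
top [534. 131.] 510 [ 760.3 -529.1   33.4] 74.6 ((756.890625, -597.831787109375), (269.9430236816406, 128.82594299316406), 71.36190032958984) [ 771.2 -695.9   60.6] 9
top [399. 163.] 124 [ 683.5 -207.3   25.4] 43.5 ((683.0982666015625, -205.54684448242188), (117.82991027832031, 3.969783306121826), 83.68071746826172)  0
top [444. 207.] 603 [ 562.2 -318.1   31.3] 68.2 ((565.1702880859375, -321.82525634765625), (81.0037612915039, 51.5665283203125), 73.9482192993164) [ 569.  -306.2   61.7] 105
top [325. 245.] 287 [460.2  -8.9  39.9] 48.5 ((459.1857604980469, -9.454463958740234), (14.764092445373535, 146.5119171142578), 51.23360061645508)  0
top [435. 262.] 523 [ 417.5 -291.9   30.8] 68.1 ((418.6335754394531, -297.40447998046875), (73.01786041259766, 50.528724670410156), 73.58771514892578) [ 421.5 -286.1   62. ] 109
side [560.  87.] 195 [  561.2 -1295.8    37.4] 74.8 ((558.1500854492188, -1295.4359130859375), (23.8090324
[... 913 characters left out ...]
 305.] 52 [392.7  20.4  29.7] 52.3 ((394.32989501953125, 21.919694900512695), (47.5196533203125, 14.321407318115234), 51.88902282714844) [377.1   9.8  52.3] 1
side [322. 318.] 96 [384.8 111.6  65.6] 74.9 ((384.6319580078125, 111.288330078125), (47.53425598144531, 6.886867523193359), 48.78519058227539) [384.8 111.5  65.5] 91
(270, 225) [515.2 136.9  26.1]
(285, 200) [583.6  98.7  20.3]
(300, 195) [596.2  58.4  25. ]
(340, 255) [434.6 -47.7  38.9]
(330, 265) [407.2 -21.9  59.5]
(310, 240) [464.3  26.8 115.4]
(325, 215) [526.2  -9.9 116.7]
(328, 182) [609.5 -17.2 116.6]
(337, 170) [639.6 -39.6 118.6]
(320, 193) [581.3   2.6 118. ]
(400, 300) [ 320.  -205.3    0.6]
(200, 300) [318.6 322.5  -1.4]
```

View pics/crop1.png

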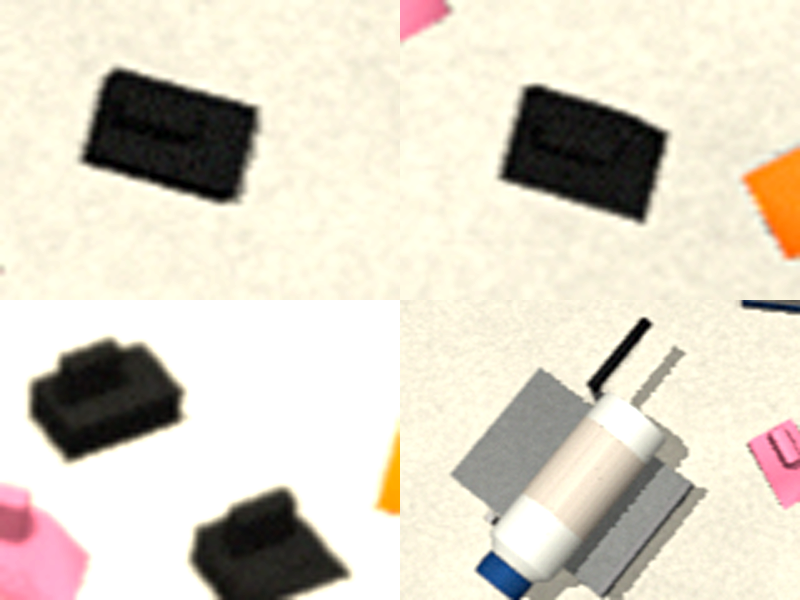

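The upper crop pieces settle it. The piece at (444,207) is square at both ends, so it is the block. The one at (437,262) ramps down to its right-hand end, so it is the chock, with +x pointing about world (-.27,-.96). Now I'll fit the chock and rest poses precisely.

```bash
cat > m2.py <<'E'
from h import *
from scipy.optimize import least_squares
t=np.load("top0.npz"); s=np.load("side0.npz")
def near(P,c,r): return np.hypot(P[...,0]-c[0],P[...,1]-c[1])<r
for n,d in(("top",t),("side",s)):
    P=d["P"]; f=d["f"].astype(int)
    m=(f.max(-1)<60)&near(P,(418,-290),65)&(P[...,2]>3)
    q=P[m]; a=np.radians(74.3+180); X=np.array([np.cos(a),np.sin(a)]);Y=np.array([-X[1],X[0]])
    rib=q[q[:,2]>50]; r=cv2.minAreaRect(rib[:,:2].astype(np.float32)); print(n,"rib",rib.mean(0).round(1),r)
    tp=q[(q[:,2]>24)&(q[:,2]<36)]
    print(" rect",cv2.minAreaRect(tp[:,:2].astype(np.float32)), cv2.minAreaRect(q[:,:2].astype(np.float32)))
    for nm,w in(("rib",rib),("top",tp),("all",q)): print("  ",nm,"x",np.percentile(w[:,:2]@X,[1,99]).round(1),"y",np.percentile(w[:,:2]@Y,[1,99]).round(1))
    # deck
    sat=f.max(-1)-f.min(-1)
    m=near(P,(510,40),170)&(P[...,2]>14)&(P[...,2]<50)&(sat<12)&(f.max(-1)<140)&(f.max(-1)>55)
    q=P[m]; q=q[(q[:,1]<300)]
    w=np.ones(len(q),bool)
    for _ in range(15):
        A=np.c_[q[:,:2],np.ones(len(q))]; co=np.linalg.lstsq(A[w],q[w,2],rcond=None)[0]; e=q[:,2]-A@co; w=abs(e)<4
    print(" plane",co,w.sum(),len(q),"slope",np.degrees(np.hypot(*co[:2])),"downhill yaw",np.degrees(np.arctan2(-co[1],-co[0])))
    r=cv2.minAreaRect(q[w][:,:2].astype(np.float32)); print(" deckrect",r)
    # bottle cylinder body
    m=near(P,(490,10),95)&(P[...,2]>70)&(f.max(-1)>90); q=P[m]
    def res(p):
        u=np.array([np.cos(p[0]),np.sin(p[0])]); N=np.array([-u[1],u[0]])
        return np.hypot(q[:,:2]@N-p[1],q[:,2]-p[2])-40
    o=least_squares(res,[np.radians(125),-400,75],loss="soft_l1"); print(" bottle axis",np.degrees(o.x[0]),o.x[1:],np.abs(o.fun).mean(),"along",np.percentile(q[:,:2]@[np.cos(o.x[0]),np.sin(o.x[0])],[1,99]))
    m=near(P,(610,-18),75)&(P[...,2]>95)&(P[...,2]<130)&(f.max(-1)<50); q=P[m]
    if len(q)>10: 
        l=cv2.fitLine(q[:,:2].astype(np.float32),cv2.DIST_L2,0,.01,.01).ravel(); pr=(q[:,:2]-l[2:])@l[:2]
        print(" handle",len(q),l,np.degrees(np.arctan2(l[1],l[0])),"ends",l[2:]+l[:2]*pr.min(),l[2:]+l[:2]*pr.max(),"z",np.percentile(q[:,2],[5,50,95]))
E
python3 m2.py
```

```text
top rib [ 421.4 -285.9   61.8] ((421.8804626464844, -287.22674560546875), (40.32231140136719, 16.487075805664062), 72.2059326171875)
 rect ((419.8672790527344, -293.60174560546875), (65.03158569335938, 50.26718521118164), 73.44136810302734) ((417.61279296875, -300.8097839355469), (80.14707946777344, 50.589691162109375), 73.15367126464844)
   rib x [142.1 181. ] y [475.7 491.4]
   top x [137.  196.7] y [458.7 508.7]
   all x [137.1 215.1] y [458.3 508.5]
 plane [-6.26899680e-02 -8.32944888e-02  6.80461152e+01] 1856 2104 slope 5.973068928861687 downhill yaw 53.03376757335237
 deckrect ((496.5141296386719, 38.218116760253906), (209.3487091064453, 149.99090576171875), 51.03804397583008)
 bottle axis 140.9565541247221 [-326.86039729   75.58594729] 1.7410802586064122 along [-450.32037954 -282.43851811]
 handle 172 [  0.7805753   -0.62506175 609.7341     -14.223501  ] -38.686718 ends [576.23566466  12.6010376 ] [644.93203989 -42.40900166] z [110.21256237 116.59255836 121.22251854]
side rib [ 422.6 -281.7   57.2] ((423.13031005859375, -282.8052062988281), (40.318668365478516, 13.735015869140
[... 181 characters left out ...]
8114471435547, 50.06915283203125), 74.51057434082031)
   rib x [137.9 177.2] y [476.8 491.3]
   top x [132.5 189.6] y [460.6 506.3]
   all x [132.7 207.7] y [459. 506.]
 plane [-6.84384750e-02 -8.03077137e-02  6.96149651e+01] 1788 1972 slope 6.045493178684095 downhill yaw 49.562264125474464
 deckrect ((495.1246337890625, 46.87663269042969), (198.26821899414062, 165.41128540039062), 50.851783752441406)
 bottle axis 141.10814491688225 [-329.166005     74.13166438] 1.3875017536706413 along [-451.05063472 -283.66796682]
 handle 91 [  0.76840657  -0.639962   608.6794      -7.984494  ] -39.78899 ends [577.83252094  17.70609775] [646.23313899 -39.26087682] z [110.26707273 115.14765947 119.1831861 ]
```

```bash
cat >> h.py <<'E'
RY=np.radians(51.0); rx=np.array([np.cos(RY),np.sin(RY),0]); ry=np.array([-rx[1],rx[0],0]); rz=np.array([0,0,1.])
S=np.radians(6.0); O=323.7*rx-360.5*ry
ds=rx*np.cos(S)-rz*np.sin(S); dn=rx*np.sin(S)+rz*np.cos(S)   # down slope, deck normal
def deck(s,y,h): return O+35.3*rz+s*ds+y*ry+h*dn
def rot(x,z): z=z/np.linalg.norm(z); y=np.cross(z,x); y/=np.linalg.norm(y); return np.column_stack([np.cross(y,z),y,z])
cy=np.radians(253.5); CX=np.array([np.cos(cy),np.sin(cy),0])
RIB=np.array([422.3,-284.4,0])
def st(l=""):
    s=telemetry.read_state(); print(l,"t%.2f"%s["time"],np.round(s["ee_pos"],1),"F",np.round(s["wrist_force"],1),"w%.1f g%.1f"%(s["gripper_width"],s["grasp_force"])); return s
E
python3 - <<'E'
from h import *
st()
for sg in(1,-1):
    for p,R in((RIB+35*rz,rot(sg*CX,-rz)),(RIB+280*rz,rot(sg*CX,-rz)),(deck(105,0,100),rot(-sg*ds,-dn)),(deck(70,0,34),rot(-sg*ds,-dn)),(deck(44,-140,150),rot(-sg*rx,-rz)),(deck(120,-140,25),rot(-sg*rx,-rz)),(deck(120,-140,25),rot(sg*ry,-rz))):
        q=ctrl.inverse_kinematics(p,R); print(sg,p.round(),None if q is None else np.round(q))
E
```

```text
t0.10 [ 240.8 -683.4  230.5] F [ 0.2  0.4 -0.3] w85.4 g0.0
1 [ 422. -284.   35.] [  15.   40.   19.  129.  -45.   17. -124.]
1 [ 422. -284.  280.] [ -16.   27.   65.  119.  -31.   53. -131.]
1 [556. 114. 124.] [ 19.  48. -63. 112.  51.  62.  71.]
1 [530.  82.  62.] [ 22.  53. -63. 118.  60.  59.  65.]
1 [630. -17. 180.] [ 34.  45. -63. 105.  47.  61.  93.]
1 [669.  31.  48.] [ 28.  59. -63. 104.  62.  60.  80.]
1 [669.  31.  48.] [ 11.  46. -29. 105.  35.  38.  12.]
-1 [ 422. -284.   35.] [ 32.  38.  -7. 128.  17.  15.  -6.]
-1 [ 422. -284.  280.] [ 42.  17. -19. 115.   7.  49.   3.]
-1 [556. 114. 124.] [-13.  34.  -9. 114.  13.  39. -70.]
-1 [530.  82.  62.] [-15.  37.  -2. 120.  10.  27. -66.]
-1 [630. -17. 180.] [  5.  32. -12. 107.  10.  43. -52.]
-1 [669.  31.  48.] [ -3.  43.  -7. 106.   9.  31. -55.]
-1 [669.  31.  48.] [ -17.   44.   16.  107.  -21.   32. -117.]
```

Run:
```python
from h import *
R=rot(-CX,-rz)
ctrl.goto(RIB+150*rz,R); st()
ctrl.servo_line(RIB+34*rz,velocity=120); st("down")
ctrl.close(60); st("closed")
c=read_camera("top"); 
ctrl.servo_line(RIB+100*rz,velocity=120); st("up")
c=read_camera("top"); d=read_camera("side"); w=read_camera("wrist")
save("lift",np.hstack([cv2.convertScaleAbs(cv2.resize(c["frame"][200:320,360:520],(400,300)),alpha=2),cv2.convertScaleAbs(cv2.resize(d["frame"][170:290,340:500],(400,300)),alpha=2)]))
save("wr",cv2.convertScaleAbs(w["frame"],alpha=2))
```

```text
t1.73 [ 422.3 -285.8  150.1] F [-0.   0.9 -0.4] w85.3 g0.0
down t2.85 [ 422.5 -284.6   34.5] F [ 1.  -0.6  0.2] w85.7 g0.0
closed t3.49 [ 422.5 -284.5   34.3] F [-0.3  0.2  6. ] w14.9 g59.1
up t4.24 [ 422.  -284.4   99.6] F [-0.1 -0.2 -2.7] w14.9 g58.4
```

View pics/wr.png

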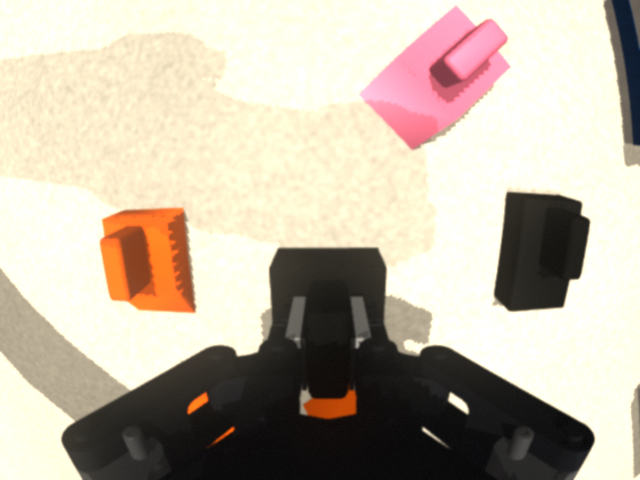

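The chock is held squarely by the rib: black shape at about (328,320), rib centred between the pads, width 14.9. Next I carry it over and slide it in, watching the force.

Run:
```python
from h import *
R=rot(ds,-dn)
ctrl.servo_line(RIB+230*rz,velocity=250)
ctrl.goto(deck(115,0,190),R); st()
ctrl.servo_line(deck(112,0,60),velocity=150); st()
ctrl.servo_line(deck(112,0,38),velocity=60)
s0=st("hover")
ctrl.wait(.2); s0=st("hover")
ctrl.servo_line(deck(80,0,38),velocity=50); st("nose25")
for h in np.arange(37,29,-.7):
    ctrl.servo_line(deck(80,0,h),velocity=10); s=telemetry.read_state()
    if s["wrist_force"][2]-s0["wrist_force"][2]>4: break
print("h",h); st("touch")
c=read_camera("top"); d=read_camera("side")
save("pl",np.hstack([cv2.convertScaleAbs(cv2.resize(c["frame"][160:280,240:400],(400,300)),alpha=2),cv2.convertScaleAbs(cv2.resize(d["frame"][210:330,240:400],(400,300)),alpha=2)]))
```

```text
t6.67 [568.4 127.4 211.8] F [-0.1 -0.5 -0.9] w15.2 g58.5
 t7.69 [558.5 116.3  83.9] F [ 0.   0.2 -0.9] w15.0 g58.5
hover t8.21 [556.2 114.3  61. ] F [-0.3  0.5 -1.8] w15.2 g58.5
hover t8.41 [556.6 114.5  61.6] F [-0.1 -0.7 -1.5] w15.2 g58.5
nose25 t9.20 [536.6  89.8  64.8] F [-0.1  0.3 -0.7] w15.3 g58.5
h 32.79999999999998
touch t10.95 [536.3  89.3  60.4] F [-1.3  0.6 12.4] w15.0 g60.5
```

View pics/pl.png

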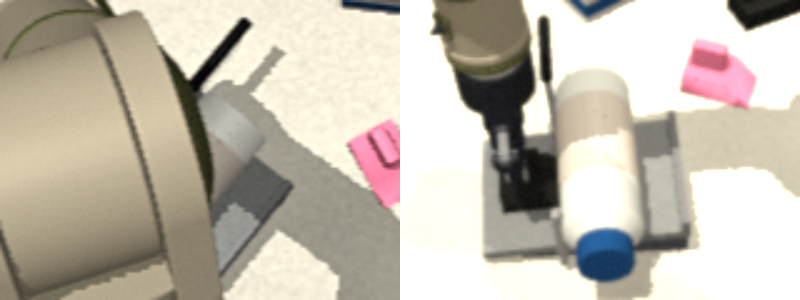

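The side view shows the chock at about (525,185), flat on the deck between the arms, with a small gap to the bottle. I'll slide it home now.

Run:
```python
from h import *
def F():
    a=[]
    for _ in range(6): a.append(telemetry.read_state()["wrist_force"]); ctrl.wait(.02)
    return np.mean(a,0)
ctrl.servo_line(deck(80,0,34),velocity=10); f0=F(); print("base",f0.round(2))
for n in np.arange(24,15.4,-1):
    ctrl.servo_line(deck(n+55,0,34),velocity=15); f=F()-f0; print(n,"slope %.2f normal %.2f"%(f@ds,f@dn))
    if f@ds>1.5: break
for h in (33.4,33,32.6):
    ctrl.servo_line(deck(n+55,0,h),velocity=10); f=F()-f0; print(h,"slope %.2f normal %.2f"%(f@ds,f@dn))
    if f@dn>4: break
d=read_camera("side"); save("pl2",cv2.convertScaleAbs(cv2.resize(d["frame"][210:330,240:400],(640,480)),alpha=2))
P=cloud(d); s=np.load("side0.npz")["P"]; m=(s[...,2]>95)&(np.hypot(s[...,0]-490,s[...,1]-10)<95); print("bottle dz/shift",np.nanmedian(P[m]-s[m],0).round(2)); st()
```

```text
base [ 0.03 -0.18 -1.52]
24.0 slope 0.25 normal 0.37
23.0 slope 0.30 normal -0.17
22.0 slope 0.07 normal -0.11
21.0 slope 0.11 normal 0.03
20.0 slope 0.24 normal -0.27
19.0 slope 0.87 normal -0.70
18.0 slope 0.51 normal -0.24
17.0 slope 0.35 normal -0.59
16.0 slope 0.51 normal -0.74
33.4 slope -0.90 normal 6.03
bottle dz/shift [-0.02  0.01  0.03]
 t14.97 [530.6  82.2  61.4] F [-0.9  0.   4.7] w15.0 g59.5
```

View pics/pl2.png

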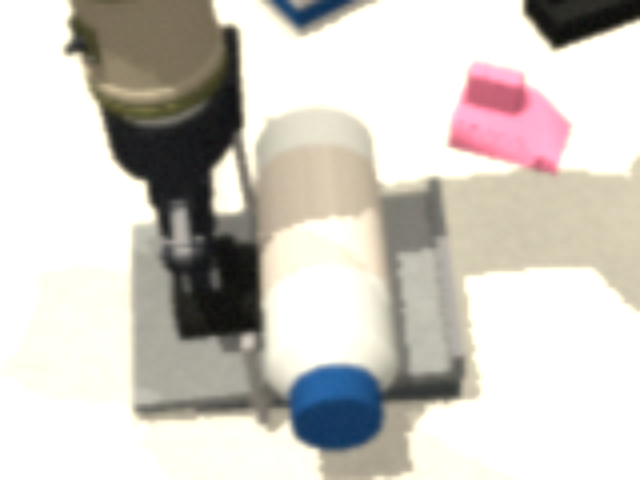

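The chock, at about (225,290), now sits against the bottle. The force rose slightly at a nose position of about 19 mm, and the bottle looks undisturbed. Releasing and backing out.

Run:
```python
from h import *
ctrl.open_jaws(); ctrl.wait(.2); st("open")
ctrl.servo_line(deck(71,0,70),velocity=60)
ctrl.servo_line(deck(76,0,190),velocity=200); st()
ctrl.close(); 
R=rot(ds-ds[2]*rz,-rz)
ctrl.goto(deck(95,-145,215),R); st()
d=read_camera("side"); c=read_camera("top"); a=cloud(c)
save("rel",np.hstack([cv2.convertScaleAbs(cv2.resize(c["frame"][160:280,240:400],(400,300)),alpha=2),cv2.convertScaleAbs(cv2.resize(d["frame"][210:330,240:400],(400,300)),alpha=2)]))
for n,P in(("s",cloud(d)),("t",a)):
    f=(d if n=="s" else c)["frame"].astype(int); Q=P-O
    s=Q@ds-35*ds[2]; y=Q@ry; h=(Q-35*rz)@dn
    m=(f.max(-1)<45)&(s>10)&(s<125)&(abs(y)<45)&(h>8)&(h<70)
    if m.sum()>20: print(n,m.sum(),"s",np.percentile(s[m],[1,99]).round(1),"y",np.percentile(y[m],[1,99]).round(1),"rib s",np.percentile(s[m&(h>50)],[2,98]).round(1),"hmax",h[m].max().round(1), "yaw",cv2.minAreaRect(P[m][:,:2].astype(np.float32)))
```

```text
open t15.85 [530.5  82.3  61.1] F [-0.1  0.2  0.5] w85.2 g0.0
 t17.36 [543.3  98.5 215.3] F [-1.   0.1 -0.9] w85.6 g0.0
 t18.77 [670.2  23.7 238.9] F [0.8 0.9 0.1] w-0.3 g0.0
s 457 s [40.5 93.4] y [-20.2  28. ] rib s [51.1 88.5] hmax 65.6 yaw ((525.0306396484375, 81.10310363769531), (55.67814254760742, 51.397918701171875), 55.44823455810547)
t 380 s [38.7 90.5] y [-22.7  26.2] rib s [46.6 84.6] hmax 67.2 yaw ((524.0009155273438, 76.60336303710938), (55.992897033691406, 50.15654373168945), 50.60849380493164)
```

View pics/rel.png

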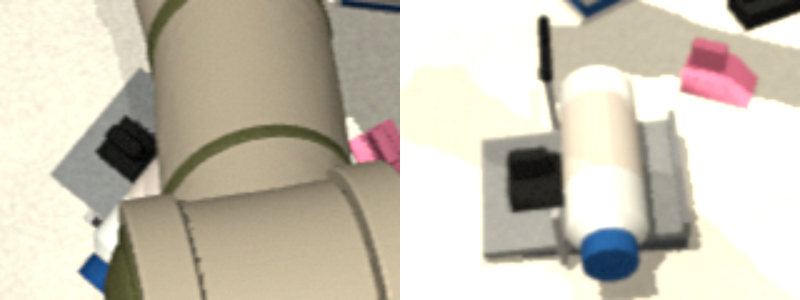

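The chock stands flat against the bottle: its rear is at s≈92, so the nose is at about 12–13 mm, y≈+3 mm, aligned. Next comes the gate: push the handle downhill with closed fingers, then press it down from above.

Run:
```python
from h import *
bar=lambda deg: deck(44+80*np.sin(np.radians(deg)),-145,80*np.cos(np.radians(deg)))
b=bar(0)
ctrl.servo_line(np.r_[(b-33*rx)[:2],210],velocity=200)
ctrl.servo_line(np.r_[(b-33*rx)[:2],b[2]-15],velocity=120); st("beside")
for a in range(0,51,5):
    ctrl.servo_line(bar(a)-18*rx-15*rz,velocity=50); s=st(a)
    if np.linalg.norm(s["wrist_force"])>35: print("STOP"); break
p=np.array(s["ee_pos"])
ctrl.servo_line(p-6*rx,velocity=60)
ctrl.servo_line(np.r_[(p-6*rx)[:2],bar(50)[2]+40],velocity=120)
ctrl.servo_line(bar(50)+40*rz,velocity=120)
for a in range(50,74,4):
    ctrl.servo_line(bar(a)+7*rz,velocity=50); s=st(a)
    if np.linalg.norm(s["wrist_force"])>45: print("STOP"); break
p=np.array(s["ee_pos"])
ctrl.servo_line(np.r_[p[:2],230],velocity=150)
ctrl.goto([560,-250,300],rot(rx,-rz))
st()
d=read_camera("side"); c=read_camera("top")
save("end",np.hstack([cv2.convertScaleAbs(cv2.resize(c["frame"][140:290,220:420],(400,300)),alpha=2),cv2.convertScaleAbs(cv2.resize(d["frame"][190:340,220:420],(400,300)),alpha=2)]))
```

```text
beside t20.63 [609.1 -51.6  95.9] F [-0.7  0.1  0.3] w-0.1 g0.0
0 t21.08 [618.3 -39.4  95.4] F [-0.2  1.2 -0. ] w-0.1 g0.0
5 t21.38 [622.6 -34.2  94.1] F [ 0.2 -0.3 -0.6] w-0.3 g0.1
10 t21.67 [626.9 -28.9  92.4] F [-0.  -1.3 -0.4] w0.3 g0.3
15 t21.96 [631.1 -23.7  90.2] F [-0.2 -0.8  0.4] w0.3 g0.3
20 t22.25 [635.2 -18.7  87.4] F [-0.8 -0.7 -0. ] w-0.4 g0.3
25 t22.54 [639.  -14.   84.1] F [-0.3 -1.  -0.3] w0.1 g0.4
30 t22.83 [642.6  -9.5  80.2] F [ 0.1 -0.2 -0.4] w0.0 g0.4
35 t23.12 [646.   -5.3  75.8] F [-0.4 -0.8 -0.5] w0.3 g0.5
40 t23.42 [649.1  -1.4  71. ] F [-0.8 -1.5 -1.2] w0.2 g0.6
45 t23.71 [652.    2.2  65.7] F [-0.4 -1.2  0.5] w0.0 g0.7
50 t24.00 [654.6   5.3  60. ] F [-0.1 -1.4 -0.6] w0.1 g0.8
50 t26.02 [665.9  19.1  82.5] F [-0.5 -0.8  0.3] w-0.3 g0.0
54 t26.27 [667.9  21.6  77.7] F [-0.5 -0.2 -0.5] w0.1 g0.0
58 t26.53 [669.4  23.6  72.5] F [ 0.7 -0.2  0.5] w0.4 g0.0
62 t26.79 [670.6  25.1  67.2] F [-0.3 -0.7 -0.4] w0.3 g0.0
66 t27.05 [671.8  26.6  61.9] F [ 0.3 -1.4  0.8] w0.0 g0.0
70 t27.31 [672.8  27.8  56.6] F [-0.3  0.3  0.1] w-0.3 g0.0
 t29.78 [ 560.8 -248.3  299.6] F [-0.4 -0.5  0.2] w-0.2 g0.0
```

View pics/end.png

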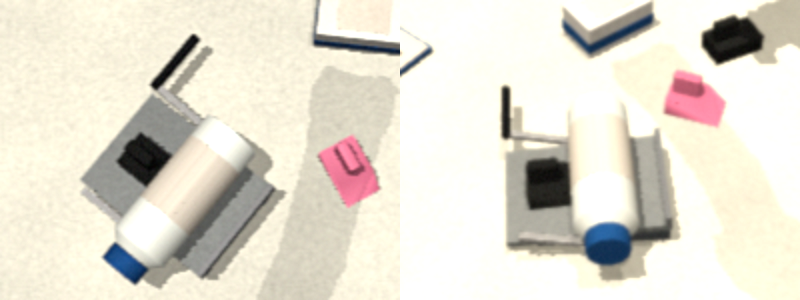

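The gate is folded down, with the handle now at (178,60) in the left half, and the bottle rests on the chock. Checking the gate angle, bottle shift and chock pose numerically.

Run:
```python
from h import *
from scipy.optimize import least_squares
st()
for n in("top","side"):
    c=read_camera(n); P=cloud(c); f=c["frame"].astype(int); Q=P-O; s=Q@ds-35*ds[2]; y=Q@ry; h=(Q-35*rz)@dn
    m=(f.max(-1)<50)&(y<-100)&(y>-165)&(s>60)&(s<140)&(h>3)&(h<90)
    print(n,"handle",m.sum(),np.median(s[m]).round(1),np.percentile(h[m],[50,90]).round(1))
    m=(f.max(-1)<45)&(s>10)&(s<105)&(abs(y)<45)&(h>8)&(h<70)
    print(" chock s",np.percentile(s[m],[1,99]).round(1),"y",np.percentile(y[m],[1,99]).round(1),cv2.minAreaRect(P[m][:,:2].astype(np.float32))[2])
    for D,F in((np.load(n+"0.npz")["P"],np.load(n+"0.npz")["f"]),(P,c["frame"])):
        q=D[(np.hypot(D[...,0]-490,D[...,1]-10)<95)&(D[...,2]>70)&(F.max(-1)>90)]
        o=least_squares(lambda p:np.hypot(q[:,:2]@[-np.sin(p[0]),np.cos(p[0])]-p[1],q[:,2]-p[2])-40,[np.radians(141),-327,75],loss="soft_l1"); print(" bottle",np.degrees(o.x[0]).round(2),o.x[1:].round(1))
```

```text
t29.88 [ 560.9 -248.1  299.5] F [ 0.5 -0.  -0. ] w-0.1 g0.0
top handle 106 114.9 [32.9 35.7]
 chock s [39.6 90.6] y [-23.2  26.1] 50.809539794921875
 bottle 140.96 [-326.9   75.6]
 bottle 140.94 [-322.7   76. ]
side handle 68 120.2 [32.2 35.3]
 chock s [40.3 93.5] y [-18.1  28.2] 52.59878921508789
 bottle 141.11 [-329.2   74.1]
 bottle 141.06 [-325.2   74.5]
```

The gate is at about 68–70°. The bottle moved about 4 mm and is still square to the slope, and the chock is in place. Handing in.

```bash
python3 -c "
from rig import ctrl
print(ctrl.hand_in())"
```

```text
the job is handed in; nothing more can be done
None
```

I handed the job in, with no verdict returned: the chock is flat against the bottle's low side and let go, the gate is folded to about 70°, and the bottle rests on the chock about 4 mm uphill of its start; I never touched the block, carton, beaker or jar.

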